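# Sweep broken bisque off the ware board into the scrap tray

## Robot

A 6-joint arm with a two-finger parallel gripper is mounted at the origin on the work surface. World frame = base frame: x ahead of the robot, y to its left, z up, the work surface at z = 0. Lengths are in m, angles in rad, forces in N, time in s.
With the tool pointing down it reaches from about 0.3 to 0.775 m from the base axis. Payload 14.6 kg.
Tool frame: the origin (TCP) lies on the centre line of the jaws, within the pads' length; the fingertips stand env.nose_length ahead of it and the grasp point (between the pads) lies 6 mm ahead of it (env.nose_length is the distance from the TCP to the fingertips, in m); z points along the fingers, y is the line along which they close (so a half turn about z gives the same grasp; the last joint's range is limited). The gripper opens to 94 mm and grips with 3 to 60 N. Pads are 16 mm wide; open, the fingers measure 119 mm over their backs; the gripper's body (75 mm by 177 mm) begins 78 mm behind the grasp point.
Start: joints at [-1.308, 0.3, 1.521, -0, 1.321, -0.067], TCP at [0.178, -0.52, 0.23] pointing down, gripper open.
Joint ranges: [-3.03, 3.03], [-0.79, 2.21], [0.23, 2.52], [-1.04, 4.18], [0, 3.07], [-2.55, 2.55]. Speed limits (rad/s): [2.22, 2.22, 2.57, 3.14, 3.14, 3.14].

## Interface

Orientations are given as a unit quaternion [w, x, y, z].
In Python, from plant import status, viewer, env, finder gives the robot as it stands. The module is installed in compiled form; this text tells all that it offers.
- The arm moves only by the shell command python3 -m handwheel 'ROWS' [OPENING] [FORCE]. ROWS is JSON, a list of rows, each a list of 6 numbers: the shift along the tool's x, y, z in mm, then the turn, a rotation vector about the tool's x, y, z in rad. In form: [[x, y, z, rx, ry, rz], ...]. A call has 1 to 20 rows; each row shifts and turns the commanded pose from where the row before left it, along the tool's axes as they then stand; what a row does not reach is not made up. A row lasts 1/8 s, in which the tool goes at most 62.5 mm and 10.7 degrees, less where a joint would pass 70% of its speed; a pose out of reach is approached as far as the arm can. A call is refused whole if a number of a shift passes 62.5 or a number of a turn 0.188, either way. A call with a gripper value outside its range is refused whole. OPENING is the closure, from -1 (fully open) to 1 (shut), set as the call begins (- or left out, the last holds). The fingers move at their own pace and stop on an object; FORCE is the grip in N (left out, the last holds). Time passes only in rows, so rows that do not move let the fingers close. It gives the time, the measured TCP pose, the force, the opening and the grip force at its end, in the units of the state.
- status.read_state(): the state, without advancing time (a new reading comes with each control period).
- viewer.camera(name): name is "side" or "top"; returns the picture (420x560x3 uint8, blue, green, red); there is no depth.
- viewer.camera_model(name): a dict with "fx", "fy", "cx", "cy" (pixels), "R" (3x3) and "t" (3): a world point X has camera coordinates R X + t. Camera axes: x right, y down, z forward; pixel columns grow to the right and rows downward; lengths in m; the calibration is good to about 2 mm. A picture is of the moment at which its call begins. camera_model takes no time and is no camera call.
- env.sign_off(): hands the job in; it is judged then, once.
Trained networks look in the newest picture that a camera, given by its name, has taken for a name from the list of things; names that differ only in an ending like _2 or _b are one class to them, and where a whole thing is asked for, a point or a joint stands for the part that bears it (a point fixed in the world has none). Each returns a list of dicts, best first, with "confidence" (0 to 1); they miss things now and then, are a little off and sometimes report something else, mostly with a low value. They report only what shows in the picture. A call takes as long as a camera call. They do not tell look-alikes from the thing itself.
- finder.look_for(camera, query): "at" ([x, y, z] in m, in world coordinates, good to about 4 mm: the middle of the surface that is visible of it).
- finder.spot_point(camera, query): "at" ([x, y, z] in m, in world coordinates, good to about 4 mm: a listed point, or the origin of a listed thing).
The state is a dict: "time_s": time; "q": joint angles; "joint_velocities": joint speeds; "tau": joint torques, N m; "position": TCP position; "tcp_rot": TCP orientation; "force": force on the tool from outside, world axes, zero at the start; "ft_torque": the same for the moment, N m; "opening": finger opening in m; "gripper_force": force on a finger pad.
Only numpy, scipy, OpenCV 4.12 (cv2) and the standard library are available. Lean on these libraries where they do the work, as an engineer would, in place of code of your own. Each camera call takes 0.05 s, during which the arm holds its last target. There are 200 camera calls.

## Task

Three broken pieces of red clay lie on the wooden ware board: sweep all of them off the board's side into the grey metal scrap tray beside it, pushing them along the board with your fingers without picking them up. Leave the good cup on the board, the jar and the two test tiles in the blue tray where they stand.

Things in the scene. Friction and masses are not known exactly. Their poses are not given: they have to be found in the camera images.
- board: light wooden ware board, 240 x 240 mm, on battens; its flat top is 55 mm above its origin, which lies on the table under its centre; fixed; its x points across the board away from the robot (yawed up to 0.3 rad), its y edges (120 mm from the origin) are open and each has a tray against it
- scrap_tray: scrap tray: grey bare-metal open tray, 240 mm (its x) by 130 mm (its y) outside, walls 4 mm thick and 42 mm high, floor 4 mm thick; fixed; stands against one side of the board, its x parallel to the board's x, its rim 13 mm below the board's top; origin at the centre of its underside, 186 mm from the board's origin along its +y or -y. The broken pieces belong here
- blue_tray: blue plastic open tray, 240 mm (its x) by 130 mm (its y) outside, walls 4 mm thick and 42 mm high, floor 4 mm thick; fixed; stands against one side of the board, its x parallel to the board's x, its rim 13 mm below the board's top; origin at the centre of its underside, 186 mm from the board's origin along its +y or -y. Not for the broken pieces
- sherd1: broken piece of reddish fired clay, an irregular flat chip 24 to 47 mm across and 12 mm thick, about 25 g; lies flat and loose on the board; origin near its centre at mid thickness, z along its thickness. Slides when pushed from the side
- sherd2: broken piece of reddish fired clay, an irregular flat chip 24 to 47 mm across and 12 mm thick, about 25 g; lies flat and loose on the board; origin near its centre at mid thickness, z along its thickness. Slides when pushed from the side
- sherd3: broken piece of reddish fired clay, an irregular flat chip 24 to 47 mm across and 12 mm thick, about 25 g; lies flat and loose on the board; origin near its centre at mid thickness, z along its thickness. Slides when pushed from the side
- cup: good cream cup, rim 62 mm across and 55 mm high, standing loose near the far (+x) edge of the board; origin at the centre of its foot. To be left alone
- tile_green: green glazed test tile, 50 x 40 x 10 mm, lying loose in the blue tray; origin at the centre of its underside. To be left alone
- tile_white: white glazed test tile, 50 x 40 x 10 mm, lying loose in the blue tray; origin at the centre of its underside. To be left alone
- jar: cream jar with white cap, 56 mm across and 70 mm high, standing loose on the table beyond the board; origin at the centre of its foot. To be left alone
Mind the look-alikes: they are no part of the job. Leave any purple or yellow look-alike of the sherd1 alone.

How it is judged:
By the outcome, as a careful person would: the job done as asked, in the order asked, and still so for the second after the job is handed in, with the robot touching nothing.
It also fails if it takes over 51 s, if anything falls off the work surface, if the arm or the gripper's body presses on something with over 40 N, if the wrist force passes 120 N, or if a joint passes its speed limit or range.

## Working session

There is one attempt and no reset: what is moved stays moved. The work goes in short steps, Python scripts to look and compute and a shell command to move; the robot and the scene stay as the last step left them, time stands still between calls to the robot, and variables do not carry over. Pictures are saved under pics/ and viewed, at most 10 in all, crops included, and the job is handed in when it is done.

```bash
mkdir -p pics; python3 - <<'E'
from plant import status, viewer, env, finder
import cv2,numpy as np
s=status.read_state(); print(s['time_s'],s['position'],s['tcp_rot'],s['opening'],env.nose_length)
for c in('top','side'):
    cv2.imwrite(f'pics/{c}0.png',viewer.camera(c))
    for n in ['board','scrap_tray','blue_tray','sherd1','cup','jar']:
        print(c,n,[(np.round(d['at'],3).tolist(),round(d['confidence'],2)) for d in finder.spot_point(c,n)])
print(status.read_state()['time_s'])
E
```

```text
0.0 [ 0.17803134 -0.52012547  0.22988859] [-5.96112781e-04  9.86437127e-01  1.64138466e-01 -5.70815104e-05] 0.09420719860242069 0.025
top board [([0.538, 0.058, -0.0], 0.65)]
top scrap_tray [([0.491, -0.129, -0.0], 0.81)]
top blue_tray [([0.587, 0.237, 0.004], 0.81)]
top sherd1 [([0.772, 0.097, 0.004], 0.78), ([0.492, 0.067, 0.058], 0.64), ([0.539, 0.132, 0.063], 0.63), ([0.319, 0.129, 0.0], 0.63), ([0.458, -0.003, 0.064], 0.59)]
top cup [([0.594, -0.046, 0.055], 0.75)]
top jar [([0.718, -0.036, -0.001], 0.7)]
side board [([0.543, 0.053, 0.002], 0.95)]
side scrap_tray [([0.493, -0.127, 0.002], 0.72), ([0.585, 0.238, 0.001], 0.37)]
side blue_tray [([0.586, 0.237, -0.002], 0.92), ([0.716, -0.041, 0.0], 0.27)]
side sherd1 [([0.457, -0.003, 0.059], 0.84), ([0.539, 0.132, 0.064], 0.76), ([0.324, 0.128, 0.008], 0.74), ([0.497, 0.065, 0.063], 0.73), ([0.768, 0.098, 0.007], 0.51)]
side cup [([0.59, -0.039, 0.056], 0.74)]
side jar [([0.715, -0.036, 0.002], 0.93)]
0.7
```

View pics/top0.png

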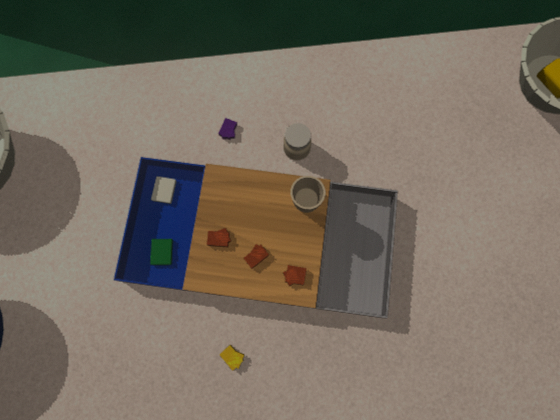

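View pics/side0.png

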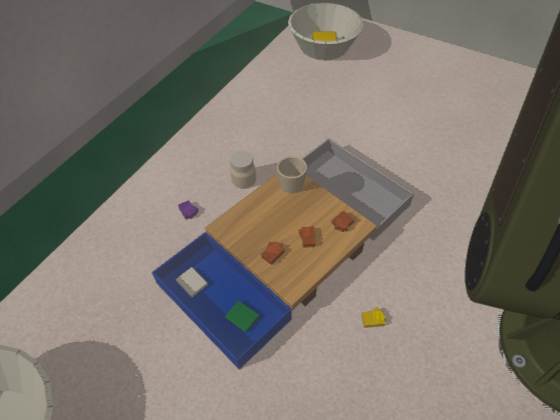

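The top view shows the three red sherds on the board at (218,238), (257,256) and (295,275). The cup is at (307,193), the jar at (297,140), the grey scrap tray at (358,250) on the -y side, and the blue tray with its tiles at (160,225).

Things that could be taken for a sherd: purple at (228,129), yellow at (232,357) and yellow in a bowl at (553,77). All three are off the board. I choose the three red ones. The side view agrees: red at (272,252), (308,236) and (343,221).

Next I'll take the outlines and heights in board axes, and one close crop.

```bash
cat > h.py <<'E'
import numpy as np,cv2
from plant import viewer
U=np.array([.968,-.249]);V=np.array([.249,.968]);O=np.array([.540,.055])
def tob(p): d=np.atleast_2d(p)[:,:2]-O; return np.c_[d@U,d@V]*1000
def back(c,px,z):
    m=viewer.camera_model(c);R=np.array(m['R']);t=np.array(m['t'])
    px=np.atleast_2d(px).astype(float)
    r=np.c_[(px[:,0]-m['cx'])/m['fx'],(px[:,1]-m['cy'])/m['fy'],np.ones(len(px))]@R
    C=-R.T@t
    return C+r*((z-C[2])/r[:,2])[:,None]
def reds(im):
    h=cv2.cvtColor(im,cv2.COLOR_BGR2HSV)
    m=(((h[...,0]<8)|(h[...,0]>172))&(h[...,1]>140)&(h[...,2]>50)).astype(np.uint8)
    cs,_=cv2.findContours(m,0,2)
    return [c[:,0] for c in cs if cv2.contourArea(c)>40]
E
python3 - <<'E'
from h import *
P={}
for c in('top','side'):
    im=cv2.imread(f'pics/{c}0.png')
    for k in sorted(reds(im),key=lambda k:k[:,0].mean()):
        b=tob(back(c,k,.067)); P.setdefault(c,[]).append(k.mean(0))
        print(c,k.mean(0).round(),'x',b[:,0].min().round(),b[:,0].max().round(),'y',b[:,1].min().round(),b[:,1].max().round())
def M(c):
    m=viewer.camera_model(c);return np.array([[m['fx'],0,m['cx']],[0,m['fy'],m['cy']],[0,0,1]])@np.c_[m['R'],m['t']]
X=cv2.triangulatePoints(M('top'),M('side'),np.array(P['top'][:3]).T,np.array(P['side'][:3]).T)
print((X[:3]/X[3]).T.round(3))
# board corners
for n,p in dict(tl=(205,165),tr=(330,178),br=(316,307),bl=(184,290)).items(): print(n,tob(back('top',p,.055)).round())
im=cv2.imread('pics/top0.png')[155:315,175:405];cv2.imwrite('pics/crop.png',cv2.resize(im,None,fx=3,fy=3,interpolation=2))
E
```

```text
Traceback (most recent call last):
KeyError: 'top'
```

```bash
python3 - <<'E'
import cv2
a=cv2.cvtColor(cv2.imread('pics/top0.png'),cv2.COLOR_BGR2HSV)
for u,v in((218,238),(257,256),(295,275),(240,215),(270,280)):print(a[v,u])
im=cv2.imread('pics/top0.png')[155:315,175:405];cv2.imwrite('pics/crop.png',cv2.resize(im,None,fx=3,fy=3,interpolation=2))
E
```

```text
[  9 202 106]
[  8 200 115]
[  8 198 112]
[ 16 154 121]
[ 16 155 132]
```

```bash
cat > m.py <<'E'
from h import *
P={}
for c in('top','side'):
    im=cv2.imread(f'pics/{c}0.png')
    for k in sorted(reds(im),key=lambda k:k[:,0].mean()):
        b=tob(back(c,k,.067)); P.setdefault(c,[]).append(k.mean(0))
        print(c,k.mean(0).round(),'x',b[:,0].min().round(),b[:,0].max().round(),'y',b[:,1].min().round(),b[:,1].max().round())
def M(c):
    m=viewer.camera_model(c);return np.array([[m['fx'],0,m['cx']],[0,m['fy'],m['cy']],[0,0,1]])@np.c_[m['R'],m['t']]
X=cv2.triangulatePoints(M('top'),M('side'),np.array(P['top'][:3]).T,np.array(P['side'][:3]).T)
print((X[:3]/X[3]).T.round(3))
for n,p in dict(tl=(205,165),tr=(330,178),br=(316,307),bl=(184,290)).items(): print(n,tob(back('top',p,.055)).round())
E
sed -i 's/>50)/>30)/;s/<8)/<9)/' h.py; python3 m.py
```

```text
top [218. 237.] x -36.0 -5.0 y 48.0 87.0
top [256. 256.] x -64.0 -26.0 y -22.0 15.0
top [295. 276.] x -86.0 -54.0 y -95.0 -58.0Traceback (most recent call last):
  File "m.py", line 10, in <module>
    X=cv2.triangulatePoints(M('top'),M('side'),np.array(P['top'][:3]).T,np.array(P['side'][:3]).T)
                                                                                 ~^^^^^^^^
KeyError: 'side'
```

View pics/crop.png

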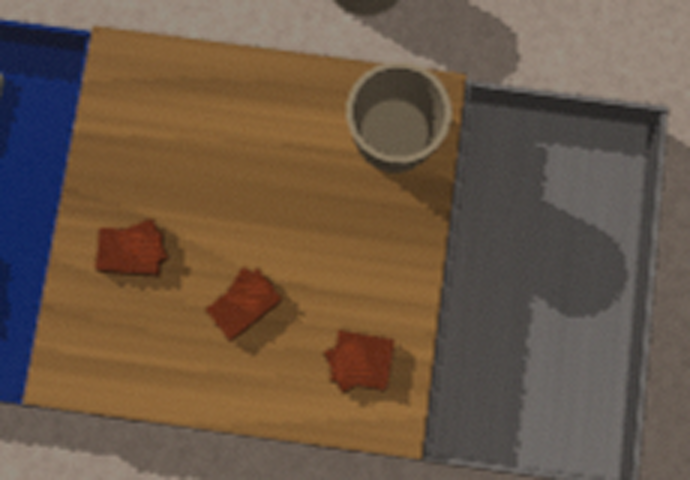

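```bash
sed -i 's/<9)/<12)/;s/>140/>165/' h.py; python3 m.py
```

```text
top [221. 236.] x -37.0 -3.0 y 46.0 88.0
top [254. 255.] x -66.0 -24.0 y -24.0 16.0
top [292. 275.] x -86.0 -53.0 y -96.0 -56.0Traceback (most recent call last):
  File "m.py", line 10, in <module>
    X=cv2.triangulatePoints(M('top'),M('side'),np.array(P['top'][:3]).T,np.array(P['side'][:3]).T)
                                                                                 ~^^^^^^^^
KeyError: 'side'
```

```bash
python3 -m handwheel '[[0,0,0,0,0,-0.165],[0,0,0,0,0,-0.165],[0,0,0,0,0,-0.165],[0,0,0,0,0,-0.165],[0,0,0,0,0,-0.165],[0,0,0,0,0,-0.163],[0,0,0,0,0,0]]' 0.6 20
```

```text
time_s: 1.58
position: [0.1781, -0.5203, 0.2304]
tcp_rot: [-0.0, 0.791, 0.612, 0.0]
force: [0.3, 0.3, 0.4]
opening: 0.0275
gripper_force: 0.0
```

The crop confirms three red sherds on bare board with clear gaps between them. The cup is well clear in x, and the scrap tray lies to the right (-y). Tool x is now board y, and tool y is board x.

```bash
python3 -m handwheel '[[43.4,9.8,6,0,0,0],[43.4,9.8,6,0,0,0],[43.4,9.8,6,0,0,0],[43.4,9.8,6,0,0,0],[43.4,9.8,6,0,0,0],[43.4,9.8,6,0,0,0],[43.4,9.8,6,0,0,0],[43.4,9.8,6,0,0,0],[43.4,9.8,6,0,0,0],[43.4,9.8,6,0,0,0],[43.4,9.8,6,0,0,0],[43.4,9.8,6,0,0,0],[43.4,9.8,6,0,0,0],[43.4,9.8,6,0,0,0],[0,0,0,0,0,0],[0,0,0,0,0,0]]' 0.7; python3 - <<'E'
from h import *
from plant import status
s=status.read_state();print(tob(s['position']),s['position'][2],s['tcp_rot'])
E
```

```text
time_s: 3.58
position: [0.4628, 0.0332, 0.1464]
tcp_rot: [-0.0, 0.791, 0.611, -0.0]
force: [-0.1, 0.1, 0.2]
opening: 0.0137
gripper_force: 0.0
[[-69.32994331 -40.32836331]] 0.14642679929522787 [-3.69667181e-05  7.91277987e-01  6.11456556e-01 -1.60127339e-04]
```

```bash
python3 -m handwheel '[[0,0,15,0,0,0],[0,0,15,0,0,0],[0,0,15,0,0,0],[0,0,11,0,0,0],[0,0,6,0,0,0],[0,0,0,0,0,0]]'; python3 - <<'E'
from plant import viewer
import cv2
a=viewer.camera('top')[130:330,130:420];b=viewer.camera('side')[120:320,200:490]
cv2.imwrite('pics/d1.png',cv2.resize(cv2.vconcat([a,b]),None,fx=1.45,fy=1.45))
E
```

```text
time_s: 4.32
position: [0.463, 0.0336, 0.0842]
tcp_rot: [-0.0, 0.791, 0.612, -0.0]
force: [-0.7, 0.3, -0.4]
opening: 0.014
gripper_force: 0.0
```

View pics/d1.png

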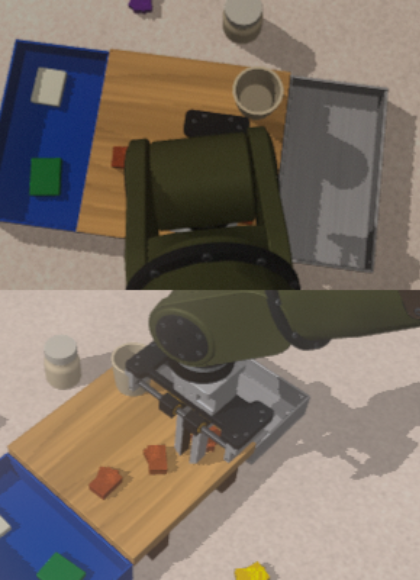

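The fingers (side crop, about (190,440)) stand down on the board behind sherd 1 and touch nothing. Sherd 2 at (155,458) is clear. Pushing now.

```bash
python3 -m handwheel '[[-8,0,0,0,0,0],[-14,0,0,0,0,0],[-18,0,0,0,0,0],[-20,0,0,0,0,0],[-20,0,0,0,0,0],[-20,0,0,0,0,0],[-15,0,0,0,0,0],[0,0,0,0,0,0],[0,0,-30,0,0,0],[0,0,-30,0,0,0],[0,0,0,0,0,0]]'; python3 - <<'E'
from h import *
import cv2
from plant import status
a=viewer.camera('top')[130:330,130:420];b=viewer.camera('side')[120:320,200:490]
cv2.imwrite('pics/d2.png',cv2.resize(cv2.vconcat([a,b]),None,fx=1.45,fy=1.45))
s=status.read_state();print(tob(s['position']),s['position'][2])
E
```

```text
time_s: 5.8
position: [0.4352, -0.0776, 0.1461]
tcp_rot: [0.001, 0.791, 0.612, 0.001]
force: [1.0, -0.4, -0.6]
opening: 0.0142
gripper_force: 0.0
[[ -69.52847121 -154.55623326]] 0.14397428398356915
```

View pics/d2.png

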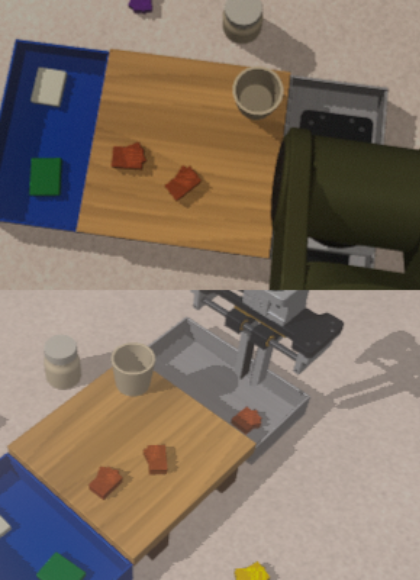

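Sherd 1 lies in the grey tray (side crop (248,418)). Sherds 2 and 3, the cup and the tiles haven't moved. Now sherd 2.

```bash
python3 -m handwheel '[[31,4,0,0,0,0],[31,4,0,0,0,0],[31,4,0,0,0,0],[31,4,0,0,0,0],[31,4,0,0,0,0],[30,4,0,0,0,0],[0,0,0,0,0,0],[0,0,0,0,0,0]]';python3 - <<'E'
from h import *
from plant import status
s=status.read_state();print(tob(s['position']),s['position'][2])
E
```

```text
time_s: 6.9
position: [0.5032, 0.095, 0.1435]
tcp_rot: [-0.0, 0.791, 0.612, -0.001]
force: [-0.2, -0.1, 0.1]
opening: 0.0143
gripper_force: 0.0
[[-45.58196575  29.55237562]] 0.14350368811772204
```

```bash
python3 -m handwheel '[[1,0,15,0,0,0],[0,0,15,0,0,0],[0,0,15,0,0,0],[0,0,10,0,0,0],[0,0,4,0,0,0],[0,0,0,0,0,0]]'; python3 - <<'E'
from h import *
from plant import status
s=status.read_state();print(tob(s['position']),s['position'][2])
E
```

```text
time_s: 7.65
position: [0.5041, 0.0963, 0.0854]
tcp_rot: [-0.0, 0.791, 0.612, -0.0]
force: [0.3, 0.0, 0.2]
opening: 0.0142
gripper_force: 0.0
[[-45.0340301   31.03438093]] 0.08539648565698901
```

```bash
python3 -m handwheel '[[-8,0,0,0,0,0],[-14,0,0,0,0,0],[-18,0,0,0,0,0],[-20,0,0,0,0,0],[-20,0,0,0,0,0],[-20,0,0,0,0,0],[-20,0,0,0,0,0],[-20,0,0,0,0,0],[-20,0,0,0,0,0],[-20,0,0,0,0,0],[0,0,0,0,0,0],[0,0,-30,0,0,0],[0,0,-30,0,0,0],[0,0,0,0,0,0],[0,0,0,0,0,0]]'; python3 - <<'E'
from h import *
import cv2
from plant import status
a=viewer.camera('top')[130:330,130:420];b=viewer.camera('side')[120:320,200:490]
cv2.imwrite('pics/d3.png',cv2.resize(cv2.vconcat([a,b]),None,fx=1.45,fy=1.45))
s=status.read_state();print(tob(s['position']),s['position'][2])
E
```

```text
time_s: 9.52
position: [0.4586, -0.0778, 0.1448]
tcp_rot: [-0.0, 0.791, 0.612, -0.0]
force: [0.5, 0.7, 0.2]
opening: 0.0139
gripper_force: 0.0
[[ -45.80439113 -148.80701139]] 0.14445875927186103
```

View pics/d3.png

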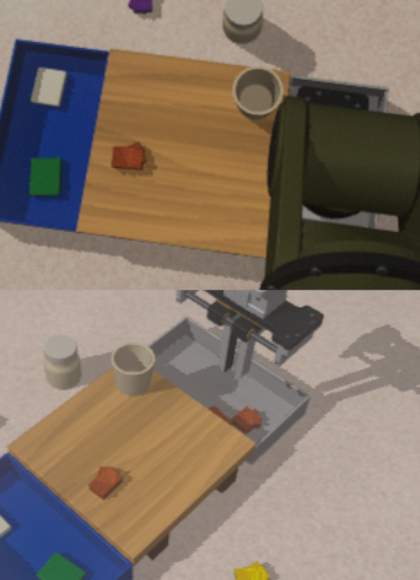

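Sherd 2 is in the tray too (side crop (218,414)). Now sherd 3.

```bash
python3 -m handwheel '[[31.4,3,0,0,0,0],[31.4,3,0,0,0,0],[31.4,3,0,0,0,0],[31.4,3,0,0,0,0],[31.4,3,0,0,0,0],[31.4,3,0,0,0,0],[31.4,3,0,0,0,0],[31.4,3,0,0,0,0],[0,0,0,0,0,0],[0,0,0,0,0,0]]';python3 - <<'E'
from h import *
from plant import status
s=status.read_state();print(tob(s['position']),s['position'][2])
E
```

```text
time_s: 10.88
position: [0.5447, 0.1587, 0.1447]
tcp_rot: [-0.0, 0.791, 0.612, -0.001]
force: [-0.3, -0.3, 0.1]
opening: 0.0145
gripper_force: 0.0
[[-21.31315721 101.5357778 ]] 0.144689142718622
```

```bash
python3 -m handwheel '[[2,0,15,0,0,0],[0,0,15,0,0,0],[0,0,15,0,0,0],[0,0,10,0,0,0],[0,0,5,0,0,0],[0,0,0,0,0,0]]'; python3 - <<'E'
from h import *
from plant import status
s=status.read_state();print(tob(s['position']),s['position'][2])
E
```

```text
time_s: 11.62
position: [0.5456, 0.1612, 0.0853]
tcp_rot: [-0.0, 0.791, 0.612, -0.0]
force: [0.1, 0.3, 0.6]
opening: 0.0143
gripper_force: 0.0
[[-21.03306124 104.15142928]] 0.08527632626984484
```

```bash
python3 -m handwheel '[[-8,0,0,0,0,0],[-14,0,0,0,0,0],[-18,0,0,0,0,0],[-20,0,0,0,0,0],[-20,0,0,0,0,0],[-20,0,0,0,0,0],[-20,0,0,0,0,0],[-20,0,0,0,0,0],[-20,0,0,0,0,0],[-20,0,0,0,0,0],[-20,0,0,0,0,0],[-20,0,0,0,0,0],[-20,0,0,0,0,0],[-15,0,0,0,0,0],[0,0,0,0,0,0],[0,0,-30,0,0,0],[0,0,-30,0,0,0],[0,0,0,0,0,0]]'; python3 - <<'E'
from h import *
import cv2
from plant import status
a=viewer.camera('top')[130:330,130:420];b=viewer.camera('side')[120:320,200:490]
cv2.imwrite('pics/d4.png',cv2.resize(cv2.vconcat([a,b]),None,fx=1.45,fy=1.45))
s=status.read_state();print(tob(s['position']),s['position'][2])
E
```

```text
time_s: 13.88
position: [0.4827, -0.0855, 0.1472]
tcp_rot: [0.001, 0.79, 0.612, 0.001]
force: [-0.3, 0.2, -0.6]
opening: 0.014
gripper_force: 0.0
[[ -21.57500538 -150.35560279]] 0.1449347069336513
```

View pics/d4.png

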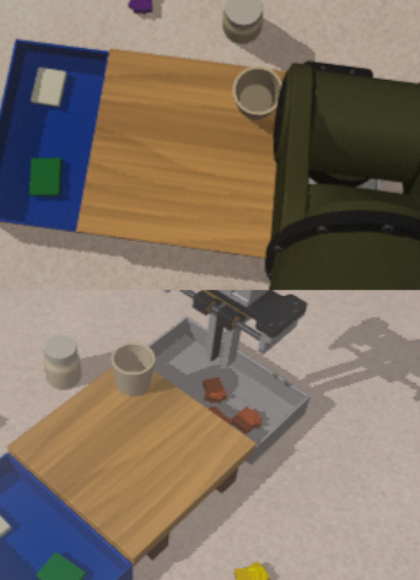

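All three appear to be in the tray. I'll move the arm clear and check from the top.

```bash
python3 -m handwheel '[[0,0,-30,0,0,0],[-20,-5,-30,0,0,0],[-35,-10,-20,0,0,0],[-35,-10,0,0,0,0],[-35,-10,0,0,0,0],[-35,-10,0,0,0,0],[-35,-10,0,0,0,0],[-35,-10,0,0,0,0],[-20,-5,0,0,0,0],[-10,0,0,0,0,0],[0,0,0,0,0,0],[0,0,0,0,0,0],[0,0,0,0,0,0],[0,0,0,0,0,0]]'; python3 - <<'E'
from h import *
from plant import finder
im=viewer.camera('top');cv2.imwrite('pics/d5.png',cv2.resize(im[100:330,100:430],None,fx=1.8,fy=1.8))
for n in('sherd1','cup','jar'):print(n,[tob(d['at']).round().tolist()+[round(d['at'][2],3)] for d in finder.spot_point('top',n)])
E
```

```text
time_s: 15.72
position: [0.3491, -0.3196, 0.2255]
tcp_rot: [0.0, 0.79, 0.612, 0.0]
force: [-0.2, 0.2, -0.4]
opening: 0.0138
gripper_force: 0.0
sherd1 [[[4.0, -181.0], 0.011], [[-68.0, -176.0], 0.01], [[214.0, 101.0], 0.004], [[-45.0, -138.0], 0.014]]
cup [[[76.0, -81.0], 0.054]]
jar [[[196.0, -47.0], 0.001]]
```

View pics/d5.png

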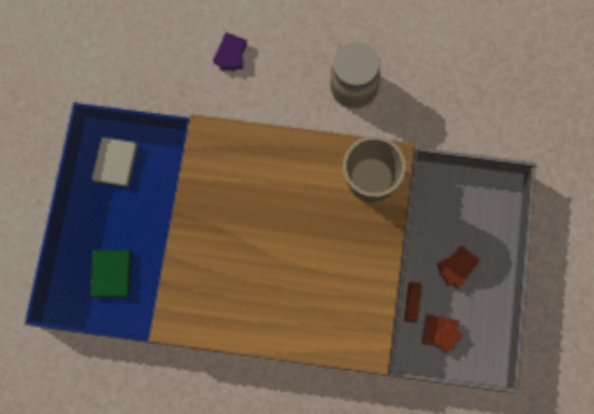

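The top view shows all three sherds inside the grey tray at (458,267), (440,332) and (413,302). The third stands on edge against the wall, at rest. The board holds only the cup, and everything else is where it was.

```bash
python3 -c "
from plant import env;print(env.sign_off())"
```

```text
the job is handed in; nothing more can be done
None
```

All three red sherds were swept off the board into the grey scrap tray, one of them standing on edge against its wall, with the cup, jar, tiles and look-alikes left alone; I handed the job in at about 16 s.

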